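# Scan the carton with the bench scanner

### The arm

A 7-joint arm with a two-finger parallel gripper is mounted at the origin on a cart in front of the work surface, level with it; the furniture and walls round the work are solid. World frame = base frame: x ahead of the robot, y to its left, z up, the work surface at z = 0. Lengths are in m, angles in rad, forces in N, time in s.
With the tool pointing down it reaches from about 0.4 to 0.925 m from the base axis. Payload 4.1 kg.
Tool frame: the origin (TCP) lies on the centre line of the jaws, within the pads' length; the fingertips stand 11 mm ahead of it and the grasp point (between the pads) lies 8 mm behind it; z points along the fingers, y is the line along which they close (so a half turn about z gives the same grasp; the last joint's range is limited). The gripper opens to 85 mm and grips with 20 to 120 N. Pads are 22 mm wide; open, the fingers measure 114 mm over their backs; the gripper's body (76 mm by 85 mm) begins 54 mm behind the grasp point. The pads swing forward as they close: fully open they stand 13 mm farther back than shut.
Start: joints at [-1.218, 0.398, 0.045, 1.537, -0.019, 1.207, -0.051], TCP at [0.284, 0.585, 0.242] pointing down, gripper open.
Joint ranges: [-2.82, 2.82], [-0.49, 2.23], [-1.37, 1.46], [0, 2.46], [-1.36, 4.5], [0.23, 2], [-2.94, 2.94]. Speed limits (rad/s): [2.57, 2.57, 3.14, 3.14, 3.14, 3.14, 3.14].

### API

Orientations are given as [roll, pitch, yaw] about the fixed x, y, z axes, in that order (R = Rz(yaw) Ry(pitch) Rx(roll)).
In Python, from bench import ctrl gives the robot as it stands.
- The arm moves only by the tool shift_gripper, called after "Emit:" as name([rows], argument=value, ...), one row to a line, values as JSON. Schema: {"type":"object","properties":{"steps":{"type":"array","items":{"type":"array","items":{"type":"number"},"minItems":6,"maxItems":6},"minItems":1,"maxItems":5},"finger_gap":{"type":"number"},"grip_n":{"type":"number"},"only":{"type":"string"},"quiet":{"type":"boolean"},"lines":{"type":"string"}},"required":["steps"],"additionalProperties":false}. steps is a list of rows, 1 to 5 of them, each of 6 numbers: dx, dy, dz in m, then a rotation vector rx, ry, rz in rad; each row shifts and turns the commanded pose from where the row before left it, along the tool's axes as they then stand; what a row does not reach is not made up. A row lasts 1/10 s, in which the tool goes at most 0.05 m and 0.15 rad, less where a joint would pass 70% of its speed; a pose out of reach is approached as far as the arm can. finger_gap is the finger opening in m, set as the call begins (left out keeps the last). The fingers move at their own pace and stop on an object; grip_n is the grip in N (left out, the last holds). Time passes only in rows, so rows that do not move let the fingers close. The tool returns the time, the measured TCP pose, the force, the opening and the grip force at its end. only (a regular expression) keeps the lines of the reply that match it, lines (a string "A,B") keeps lines A to B, and quiet returns only ok. Input that does not fit is refused with a message, and nothing moves.
- ctrl.get_state(): the state, without advancing time (a new reading comes with each control period).
- ctrl.grab_frame(name): name is "side" or "top" or "wrist"; returns (picture, depth): 384x512x3 uint8, red, green, blue; 384x512 float32, m along the optical axis (not along the pixel's ray), 0 where there is no reading.
- ctrl.camera_params(name): a dict with "fx", "fy", "cx", "cy" (pixels), "k1" (the pictures are not rectified: a ray, as slopes to the right and down, at radius r is drawn at 1 + k1 r^2 times it, then the intrinsics apply), "T" (4x4, takes a point from camera to world coordinates); the wrist camera has in their place "tool_from_camera" (4x4, takes a point from camera to tool coordinates, whose origin is the TCP and whose axes are the flange's). Camera axes: x right, y up, looking along -z (the intrinsics and any distortion apply to the point x, -y, -z); pixel columns grow to the right and rows downward; lengths in m; the calibration is good to about 2 mm. A picture is of the moment at which its call begins: read the wrist's pose just before it. camera_params takes no time and is no camera call.
- ctrl.sign_off(): hands the job in; it is judged then, once.
The state is a dict: "time_s": time; "qpos": joint angles; "joint_velocities": joint speeds; "effort": joint torques, N m; "ee_pos": TCP position; "eef_rot": TCP orientation; "wrist_force": force on the tool from outside, world axes, zero at the start; "wrist_torque": the same for the moment, N m; "grip_width": finger opening in m; "grip_force": force on a finger pad.
Only numpy, scipy, OpenCV 4.12 (cv2) and the standard library are available. Lean on these libraries where they do the work, as an engineer would, in place of code of your own. Each camera call takes 0.05 s, during which the arm holds its last target. There are 200 camera calls.

### The job

Book in the small tan cardboard carton: set it flat inside the white frame on the black pad in front of the bench scanner, with the side that carries the white label squarely facing the scanner's window, and let go of it. Then squeeze the scanner's red trigger fully home towards its grip, hold it there for about a second and let it spring back. Leave the carton where you put it, and leave everything else on the bench alone.

Things in the scene. Friction and masses are not known exactly. Their poses are not given: they have to be found in the camera images.
- carton: Loose tan cardboard carton, 47 (its x) x 80 (its y) x 32 mm high, about 0.12 kg, lying flat. Origin: centre of the underside. Its -x side, a long one, carries the white label. It starts in front of the scanner's pad, on the robot's side, with its label roughly towards the robot (yaw within 0.5 rad of 0).
- label (a point): Centre of the carton's labelled side: 23.5 mm from its vertical centre line along the carton's -x, 16 mm above its underside.
- station: Bench scanner: a pistol-shaped scanner lying on its side, fixed on a grey plate 10 mm thick (x from -50 to 50, y from -145 to 115 mm). Does not move. Origin: on the bench, z up. It looks along -y over the pad. Barrel along y: x = 0, 46 mm wide (black head 58), y = -15 to 110 mm, top 81 mm above the bench. Grip and red trigger stick out along -x, towards the robot, over a tongue of the plate.
- window (a point): Scanner's window, at station (0, -15, 58) mm: about 60 mm from the labelled side of a carton that is in place.
- field (a point): Centre of the white frame (92 x 60 mm over all, long along station x) on the black pad: station (0, -100, 12) mm, on the pad's top. Axes as the station's. The carton belongs here, centred, its label facing station +y, so carton yaw = station yaw - pi/2.
- trigger (a joint): Hinge of the red trigger, vertical axis at station (-22, 36.5) mm. 0 = rest, parallel to the grip, 21 mm from it; 0.27 rad = fully home, its tip almost at the grip (free end swings to station +y). Sprung: 2 N at trigger_pad starts it, about 5.5 N holds it home. Bar 75 mm long from its hinge, 9 mm thick (10 at the tip), z = 45 to 71 mm.
- grip_end (a point): Free end of the black grip, at station (-124, 75, 58) mm. The grip runs along station x from the barrel (x = -23 mm) to here, 26 mm thick (y = 62 to 88 mm; end cap 28 mm), 34 mm high (z = 41 to 75 mm). The trigger lies on its -y side; there is free room for a finger outside both.
- trigger_pad (a point): Point on the trigger's outer (-y) face where a finger pushes, 55 mm from the hinge; at rest at station (-77, 32, 58) mm. It moves about 15 mm towards the station's +y when fully home.
- grip_back (a point): Point on the grip's rear (+y) face, straight across from the trigger_pad: station (-77, 88, 58) mm. From here to the trigger_pad is 56 mm across at rest, about 41 mm with the trigger fully home.
- blade_box: Flat dark red box, 40 x 60 x 14 mm, lying flat on the right half of the bench: a bystander.
- cylinder_small: Brass-coloured profile lock cylinder, 38 x 70 x 17 mm, lying on the far left: a bystander.
- solder_tin: Round grey and orange tin, 106 mm across, 38 mm high, at the back right: a bystander.
- screwdriver: Red-handled screwdriver, 179 mm long, lying at the back right near the vice: a bystander.
- key_fob: Black car key fob with red and grey buttons, 72 x 37 x 14 mm, lying at the front left: a bystander.
- carton_bin: Fixed: open tan cardboard bin, 150 mm (x) x 190 mm (y), 180 mm high, right of the pad and behind it; an orange meter stands out of its top up to 490 mm above the bench, and two stiff thin cables run from it to the bench's front edge (below 90 mm there). Keep arm and wrist clear: pass in front of it. Origin: centre of its underside.

How it is judged:
By the outcome, as a careful person would: the job done as asked, in the order asked, and still so for the second after the job is handed in, with the robot touching nothing.
It also fails if it takes over 51 s, if anything falls off the work surface, if the arm or the gripper's body presses on something with over 40 N, if the wrist force passes 120 N, or if a joint passes its speed limit or range.

## Working session

There is one attempt and no reset: what is moved stays moved. The work goes in short steps, Python scripts to look and compute and a tool call to move; the robot and the scene stay as the last step left them, time stands still between calls to the robot, and variables do not carry over. Pictures are saved under pics/ and viewed, at most 10 in all, crops included, and the job is handed in when it is done.

```bash
ls; mkdir -p pics; python3 - <<'E'
from bench import ctrl
import cv2
for n in("top","side"):
    p,d=ctrl.grab_frame(n); cv2.imwrite(f"pics/{n}0.png",p[:,:,::-1]); import numpy as np; np.save(f"pics/{n}0.npy",d)
    print(n,ctrl.camera_params(n))
print(ctrl.camera_params("wrist")); print(ctrl.get_state())
E
```

```text
bench.py
pics
top {'fx': 425.8263058773215, 'fy': 425.8263058773215, 'cx': 249.5449682203191, 'cy': 192.95334045432656, 'k1': -0.10096739916793182, 'T': array([[-0.02615506,  0.99375645, -0.10846212,  0.31296662],
       [-0.99956995, -0.02743752, -0.0103484 ,  0.07050757],
       [-0.01325972,  0.10814482,  0.99404672,  1.32303075],
       [ 0.        ,  0.        ,  0.        ,  1.        ]])}
side {'fx': 348.1624393692785, 'fy': 348.1624393692785, 'cx': 252.37078064585134, 'cy': 188.0202416834118, 'k1': -0.10409393086992597, 'T': array([[ 0.8998487 ,  0.17343797, -0.40023941, -0.08599505],
       [-0.43577595,  0.39798938, -0.80728172, -0.99442226],
       [ 0.01927773,  0.90084612,  0.43371032,  0.62577222],
       [ 0.        ,  0.        ,  0.        ,  1.        ]])}
{'fx': 315.6864544594323, 'fy': 315.6864544594323, 'cx': 259.9620040993405, 'cy': 191.3845593605572, 'k1': -0.009477781742425724, 'tool_from_camera': array([[-1.42602819e-04,  9.49469059e-01,  3.13860615e-01,
         8.01967980e-02],
       [ 9
[... 284 characters left out ...]
0121 ,  0.39912024,  0.04505765,  1.53774007, -0.01873672,
        1.20692514, -0.05070002]), 'joint_velocities': array([ 6.78398889e-04, -1.17112914e-03,  5.67347010e-04, -1.38165922e-03,
       -7.08590718e-04,  1.29704513e-05,  4.30295410e-04]), 'effort': array([ 3.87327658e-03, -4.76261723e+01,  1.37074996e+00, -2.54948097e+01,
        1.20704758e-02,  5.02325580e-03, -2.98970512e-06]), 'ee_pos': array([0.28350845, 0.58429959, 0.24137254]), 'eef_rot': array([-3.13982461e+00,  9.64643125e-05,  2.68988800e+00]), 'wrist_force': array([-0.7276706 , -0.60673668, -0.07655249]), 'wrist_torque': array([-0.01557724, -0.01431372, -0.0341289 ]), 'grip_force': 0.0, 'grip_width': 0.08558926246303687}
```
View pics/top0.png

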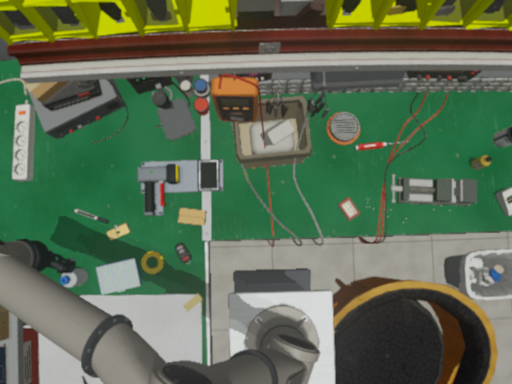

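View pics/side0.png

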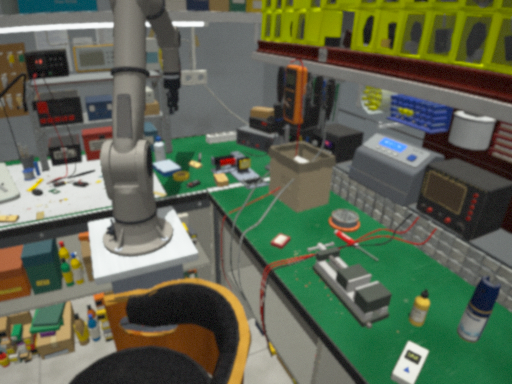

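The top view shows the scanner at about (138–222, 160–215), the pad at (209,175), the carton at (192,216) and the fob at (182,252). The side view shows the bin and meter standing beside the pad, and the station small at (230,165).

```bash
cat > h.py <<'E'
import numpy as np, cv2
from scipy.spatial.transform import Rotation as R
from bench import ctrl
def cam(name,st=None):
    c=ctrl.camera_params(name)
    if name=="wrist":
        T=np.eye(4);T[:3,:3]=R.from_euler("xyz",st["eef_rot"]).as_matrix();T[:3,3]=st["ee_pos"]
        c["T"]=T@c["tool_from_camera"]
    return c
def ray(c,uv):
    K=np.array([[c["fx"],0,c["cx"]],[0,c["fy"],c["cy"]],[0,0,1.]])
    p=cv2.undistortPoints(np.array(uv,float).reshape(-1,1,2),K,np.array([c["k1"],0,0,0,0]))[:,0]
    return np.c_[p[:,0],-p[:,1],-np.ones(len(p))]@c["T"][:3,:3].T, c["T"][:3,3]
def onz(c,uv,z):
    d,o=ray(c,uv); return o+d*((z-o[2])/d[:,2])[:,None]
def tri(c1,uv1,c2,uv2):
    out=[]
    for a,b in zip(np.reshape(uv1,(-1,2)),np.reshape(uv2,(-1,2))):
        d1,o1=ray(c1,[a]);d2,o2=ray(c2,[b]);A=np.c_[d1[0],-d2[0]]
        s=np.linalg.lstsq(A,o2-o1,rcond=None)[0];p=o1+s[0]*d1[0];q=o2+s[1]*d2[0]
        out.append(np.r_[(p+q)/2,np.linalg.norm(p-q)])
    return np.array(out)
def shot(name,tag):
    st=ctrl.get_state();p,d=ctrl.grab_frame(name);cv2.imwrite(f"pics/{tag}.png",p[:,:,::-1]);np.save(f"pics/{tag}.npy",d)
    c=cam(name,st);np.save(f"pics/{tag}_T.npy",c["T"]);return p,d,c
def load(name,tag):
    c=ctrl.camera_params(name);c["T"]=np.load(f"pics/{tag}_T.npy");return cv2.imread(f"pics/{tag}.png"),np.load(f"pics/{tag}.npy"),c
def totool(st,v): return R.from_euler("xyz",st["eef_rot"]).as_matrix().T@v
E
python3 - <<'E'
from h import *
c=cam("top")
print(onz(c,[(192,216)],.032),onz(c,[(209,175)],.012),onz(c,[(182,252)],.01),onz(c,[(163,197),(149,212)],.071))
p=cv2.imread("pics/top0.png")[140:270,110:260]
cv2.imwrite("pics/top0c.png",cv2.resize(p,None,fx=4.6,fy=4.6,interpolation=cv2.INTER_CUBIC))
st=ctrl.get_state(); print(totool(st,np.array([.45,.15,.3])-st["ee_pos"]),R.from_euler("xyz",st["eef_rot"]).as_matrix().round(2))
E
```

```text
[[0.3881224  0.26091434 0.032     ]] [[0.51581201 0.20910217 0.012     ]] [[0.27933329 0.29666141 0.01      ]] [[0.44457816 0.34128738 0.071     ]
 [0.40093286 0.38358918 0.071     ]]
[-0.33937053 -0.31817079 -0.05803228] [[-0.9   0.44 -0.  ]
 [ 0.44  0.9  -0.  ]
 [-0.   -0.   -1.  ]]
```

View pics/top0c.png

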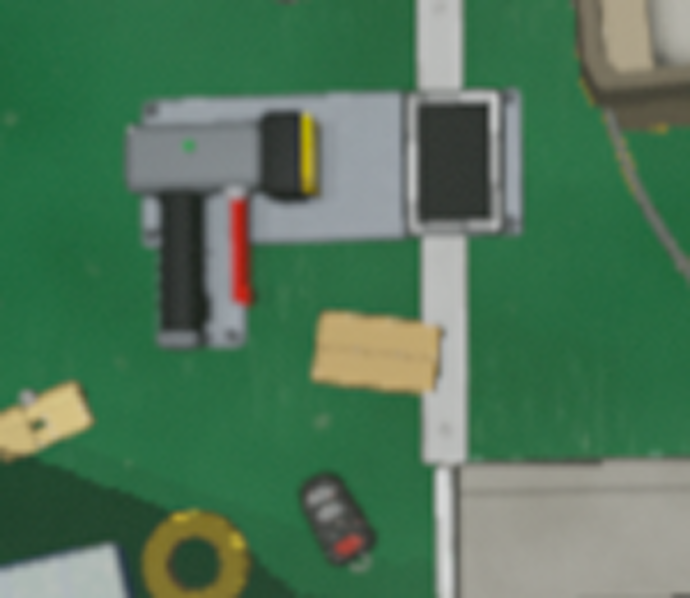

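Carton near (0.388, 0.261), long side across, nearly square; frame near (0.516, 0.209), station yaw near 0. I move to a wrist-camera viewpoint.

Emit:
shift_gripper([
  [-0.0336,-0.0275,-0.0075,0,0,0],
  [-0.0336,-0.0275,-0.0075,0,0,0],
  [-0.0336,-0.0275,-0.0075,0,0,0],
  [-0.0336,-0.0275,-0.0075,0,0,0],
  [-0.0336,-0.0275,-0.0075,0,0,0],
])

```text
time_s: 0.6
ee_pos: [0.3752, 0.3858, 0.2797]
eef_rot: [-3.141, -0.0, 2.69]
wrist_force: [1.3, -0.6, -0.7]
grip_width: 0.0852
grip_force: 0.0
```

Emit:
shift_gripper([
  [-0.0336,-0.0275,-0.0075,0,0,0],
  [-0.0336,-0.0275,-0.0075,0,0,0],
  [-0.0336,-0.0275,-0.0075,0,0,0],
  [0,0,0,0,0,0.14],
  [0,0,0,0,0,0.14],
])

```text
time_s: 1.1
ee_pos: [0.4303, 0.2676, 0.3025]
eef_rot: [3.141, -0.0, 2.4]
wrist_force: [-1.0, 0.3, -0.1]
grip_width: 0.0855
grip_force: 0.0
```

Emit:
shift_gripper([
  [0,0,0,0,0,0.14],
  [0,0,0,0,0,0.14],
  [0,0,0,0,0,0.14],
  [0,0,0,0,0,0.14],
  [0,0,0,0,0,0.14],
])

```text
time_s: 1.6
ee_pos: [0.4293, 0.2693, 0.3019]
eef_rot: [-3.141, 0.0, 1.704]
wrist_force: [-0.8, -0.6, -0.4]
grip_width: 0.0853
grip_force: 0.0
```

Emit:
shift_gripper([
  [0,0,0,0,0,0.14],
  [0,0,0,0,0,0],
  [0,0,0,0,0,0],
])

```text
time_s: 1.9
ee_pos: [0.4294, 0.2695, 0.3021]
eef_rot: [-3.141, 0.0, 1.573]
wrist_force: [-0.4, -0.7, 0.3]
grip_width: 0.0854
grip_force: 0.0
```

```bash
python3 - <<'E'
from h import *
shot("wrist","w1"); print(ctrl.get_state()["eef_rot"],ctrl.get_state()["wrist_force"])
E
```

```text
[-3.14130320e+00  1.91779151e-04  1.57238901e+00] [-0.45006009 -0.00831962 -0.31864857]
```

View pics/w1.png

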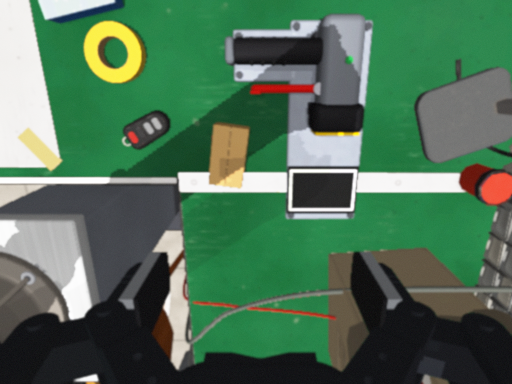

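The wrist view shows the carton at (230,155), the white frame's black inside at (322,191), the red trigger at (285,89), the grip at (275,51) and the fob at (146,130). Now a second viewpoint, lower, for triangulation.

Emit:
shift_gripper([
  [0,-0.03,0.045,0,0,0],
  [0,-0.02,0.045,0,0,0],
  [0,0,0,0,0,0],
  [0,0,0,0,0,0],
  [0,0,0,0,0,0],
])

```text
time_s: 2.45
ee_pos: [0.3842, 0.2708, 0.2179]
eef_rot: [3.138, -0.003, 1.57]
wrist_force: [0.1, 0.3, 0.4]
grip_width: 0.0856
grip_force: 0.0
```

```bash
cat > seg.py <<'E'
from h import *
def big(m,near=None):
    cs=cv2.findContours(m.astype(np.uint8)*255,cv2.RETR_EXTERNAL,cv2.CHAIN_APPROX_NONE)[0]
    cs=[k for k in cs if cv2.contourArea(k)>40]
    if near is None: return max(cs,key=cv2.contourArea)
    return min(cs,key=lambda k:np.hypot(*(np.mean(k[:,0],0)-near)) )
def segs(tag,g):
    im,d,c=load("wrist",tag);h=cv2.cvtColor(im,cv2.COLOR_BGR2HSV);H,S,V=[h[...,i].astype(int) for i in range(3)]
    o={}
    proj=lambda P:project(c,P)
    o["carton"]=big((H>8)&(H<25)&(S>70)&(V>90),proj(g["carton"]))
    o["field"]=big((V<60),proj(g["field"]))
    o["trig"]=big(((H<6)|(H>174))&(S>170)&(V>110),proj(g["trig"]))
    o["yellow"]=big((H>20)&(H<34)&(S>150)&(V>110),proj(g["yellow"]))
    return im,d,c,o
def project(c,P):
    q=(np.array(P)-c["T"][:3,3])@c["T"][:3,:3];x,y=q[0]/-q[2],-q[1]/-q[2];s=1+c["k1"]*(x*x+y*y)
    return np.array([c["fx"]*x*s+c["cx"],c["fy"]*y*s+c["cy"]])
G=dict(carton=(.388,.261,.032),field=(.516,.209,.012),trig=(.445,.341,.071),yellow=(.516,.29,.08))
def quad(k):
    b=cv2.boxPoints(cv2.minAreaRect(k)); return b[np.argsort(np.arctan2(*(b-b.mean(0)).T[::-1]))]
Z=dict(carton=.032,field=.012,trig=.071,yellow=.081)
E
python3 - <<'E'
from seg import *
shot("wrist","w2"); 
r={}
for t in("w1","w2"):
    im,d,c,o=segs(t,G); r[t]=(c,o)
    for n,k in o.items():
        m=np.zeros(im.shape[:2],np.uint8);cv2.drawContours(m,[k],-1,255,-1)
        P=onz(c,k[:,0],Z[n]);q=cv2.minAreaRect((P[:,:2]*1000).astype(np.float32))
        dd=d[m>0];dz=np.median(dd[dd>0]);u=np.argwhere(m>0).mean(0)[::-1];rr,oo=ray(c,[u]);h=(oo+rr[0]*dz/1)[2]
        print(t,n,k.mean(0)[0].round(),cv2.contourArea(k),"box",np.round(q[0],1),np.round(q[1],1),round(q[2],2),"depth h",round(h,4))
        cv2.drawContours(im,[k],-1,(255,0,255),1)
    cv2.imwrite(f"pics/{t}s.png",im)
for n in G:
    print(n,tri(r["w1"][0],quad(r["w1"][1][n]),r["w2"][0],quad(r["w2"][1][n])).round(4).tolist())
E
```

```text
w1 carton [228. 155.] 2058.0 box [387.9 265. ] [81.  45.9] 82.62 depth h 0.0315
w1 field [322. 190.] 1800.0 box [516.2 211.8] [80.4 47.3] 0.14 depth h 0.0118
w1 trig [282.  88.] 412.0 box [452.3 347.5] [67.9  8.3] 0.14 depth h 0.0704
w1 yellow [337. 133.] 85.5 box [514.3 301.2] [47.9  2.2] 0.17 depth h 0.0771
w2 carton [262. 173.] 3146.5 box [387.4 265.2] [81.8 45.7] 82.37 depth h 0.0314
w2 field [374. 213.] 2699.5 box [516.5 212.1] [48.6 81.8] 89.87 depth h 0.0118
w2 trig [340.  91.] 754.0 box [452.1 347.7] [70.   8.9] 0.03 depth h 0.0702
w2 yellow [406. 148.] 196.0 box [509.6 301.5] [ 4.9 57.9] 88.23 depth h 0.0768
carton [[0.3704, 0.3077, 0.0269, 0.0008], [0.4157, 0.3021, 0.0287, 0.0004], [0.4057, 0.2236, 0.0382, 0.0007], [0.3575, 0.2271, 0.0293, 0.0004]]
field [[0.4764, 0.2323, -0.0001, 0.0003], [0.5543, 0.237, 0.0155, 0.001], [0.5549, 0.1948, 0.0278, 0.001], [0.4765, 0.1887, 0.0135, 0.0001]]
trig [[0.4181, 0.3519, 0.0609, 0.0005], [0.4854, 0.3519, 0.0746, 0.0004], [0.4854, 0.3434, 0.0773, 0.0001], [0.4181, 0.3431, 0.0636, 0.0001]]
yellow [[0.4992, 0.2958, 0.0295, 0.0008], [0.5381, 0.3027, 0.0809, 0.0007], [0.5371, 0.2997, 0.0842, 0.0019], [0.4982, 0.2924, 0.0346, 0.0023]]
```

View pics/w2s.png

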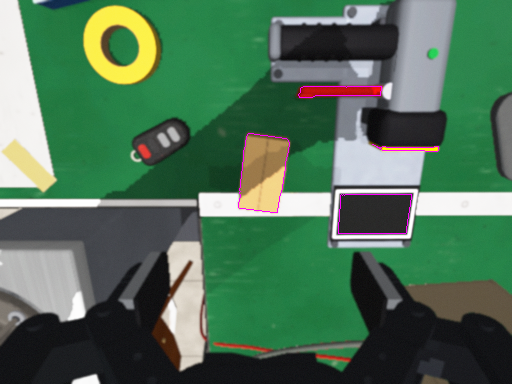

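Carton at (0.3877, 0.2652), yaw −0.13, top 0.031 measured; field at (0.5165, 0.212), yaw ≈ 0, and trigger position agrees with the station geometry. Now the approach.

Emit:
shift_gripper([
  [-0.0056,0.0035,0.04,0,0,0.13],
  [0,0,0.04,0,0,0],
  [0,0,0.04,0,0,0],
  [0,0,0.02,0,0,0],
  [0,0,0,0,0,0],
])

```text
time_s: 3.0
ee_pos: [0.3856, 0.2636, 0.0746]
eef_rot: [-3.14, 0.002, 1.44]
wrist_force: [0.3, -0.5, -0.0]
grip_width: 0.0856
grip_force: 0.0
```

Emit:
shift_gripper([
  [0,0,0,0,0,0],
])

```text
time_s: 3.1
ee_pos: [0.3873, 0.2651, 0.0771]
eef_rot: [3.139, -0.002, 1.44]
wrist_force: [0.6, 0.9, 0.4]
grip_width: 0.0849
grip_force: 0.0
```

```bash
python3 - <<'E'
from h import *
s=ctrl.get_state();print(s["ee_pos"],s["eef_rot"],totool(s,np.array([.3877,.2652,.016])-s["ee_pos"]))
E
```

```text
[0.38729174 0.26505134 0.07713711] [ 3.13930490e+00 -2.12796661e-03  1.43954550e+00] [7.07170128e-05 2.45423704e-04 6.11381222e-02]
```

Emit:
shift_gripper([
  [0,0,0.02,0,0,0],
  [0,0,0.02,0,0,0],
  [0,0,0.015,0,0,0],
  [0,0,0.006,0,0,0],
  [0,0,0,0,0,0],
])

```text
time_s: 3.6
ee_pos: [0.3864, 0.2648, 0.0157]
eef_rot: [3.14, -0.002, 1.44]
wrist_force: [0.4, -0.4, -1.0]
grip_width: 0.0857
grip_force: 0.0
```

Emit:
shift_gripper([
  [0,0,0,0,0,0],
  [0,0,0,0,0,0],
  [0,0,0,0,0,0],
  [0,0,0,0,0,0],
  [0,0,0,0,0,0],
], finger_gap=0.03, grip_n=30)

```text
time_s: 4.1
ee_pos: [0.3863, 0.2646, 0.0157]
eef_rot: [3.14, -0.002, 1.44]
wrist_force: [-1.0, 0.2, 6.4]
grip_width: 0.0446
grip_force: 32.0
```

Emit:
shift_gripper([
  [0,0,0,0,0,0],
  [0,0,0,0,0,0],
  [0,0,0,0,0,0],
])

```text
time_s: 4.4
ee_pos: [0.3863, 0.2646, 0.0157]
eef_rot: [3.14, -0.002, 1.44]
wrist_force: [0.1, 0.4, 6.4]
grip_width: 0.0444
grip_force: 32.0
```

Emit:
shift_gripper([
  [0,0,-0.02,0,0,0],
  [0,0,-0.03,0,0,0],
  [0,0,-0.035,0,0,0],
  [0,0,0,0,0,0.144],
  [0,0,0,0,0,0.144],
])

```text
time_s: 4.9
ee_pos: [0.3857, 0.2644, 0.1008]
eef_rot: [3.141, -0.002, 1.146]
wrist_force: [-0.3, -0.6, -3.1]
grip_width: 0.0446
grip_force: 31.5
```

Emit:
shift_gripper([
  [0,0,0,0,0,0.144],
  [0,0,0,0,0,0.144],
  [0,0,0,0,0,0.144],
  [0,0,0,0,0,0.144],
  [0,0,0,0,0,0.144],
])

```text
time_s: 5.4
ee_pos: [0.3848, 0.2637, 0.0995]
eef_rot: [3.142, 0.001, 0.426]
wrist_force: [-0.7, -0.1, -1.2]
grip_width: 0.0443
grip_force: 31.5
```

Emit:
shift_gripper([
  [0,0,0,0,0,0.144],
  [0,0,0,0,0,0.144],
  [0,0,0,0,0,0.144],
  [0,0,0,0,0,0],
  [0,0,0,0,0,0],
])

```text
time_s: 5.9
ee_pos: [0.385, 0.2639, 0.0996]
eef_rot: [3.141, 0.0, 0.003]
wrist_force: [0.8, -0.0, -1.9]
grip_width: 0.0441
grip_force: 31.4
```

```bash
python3 - <<'E'
from h import *
s=ctrl.get_state();print(s["ee_pos"],s["eef_rot"],totool(s,np.array([.5165,.212,.101])-s["ee_pos"]))
E
```

```text
[0.38497143 0.26391042 0.09955924] [3.14131733e+00 3.80819987e-04 3.06835688e-03] [ 0.13136811  0.05231416 -0.00147638]
```

Emit:
shift_gripper([
  [0.04,0.016,0,0,0,0],
  [0.04,0.016,0,0,0,0],
  [0.04,0.016,0,0,0,0],
  [0.0114,0.0043,0,0,0,0],
  [0,0,0,0,0,0],
])

```text
time_s: 6.4
ee_pos: [0.5185, 0.21, 0.0997]
eef_rot: [3.141, -0.001, -0.002]
wrist_force: [-1.3, 0.0, -1.9]
grip_width: 0.0448
grip_force: 31.4
```

Emit:
shift_gripper([
  [0,0,0,0,0,0],
  [0,0,0,0,0,0],
])

```text
time_s: 6.6
ee_pos: [0.5148, 0.2128, 0.0993]
eef_rot: [-3.141, 0.002, 0.003]
wrist_force: [-0.1, -0.3, -1.6]
grip_width: 0.0444
grip_force: 31.4
```

```bash
python3 - <<'E'
from h import *
p,d,c=shot("wrist","w3"); s=ctrl.get_state();print(s["ee_pos"],s["eef_rot"])
E
```

```text
[0.51496608 0.21287526 0.09942281] [-3.14094687e+00  1.71638072e-03  2.67710702e-03]
```

View pics/w3.png

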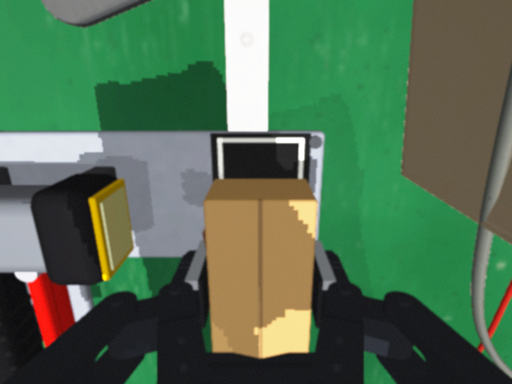

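The wrist view shows the carton held square: top-face corners about (206,197), (314,197), (308,354), (214,354). The frame is visible beyond it, with its outer edges at u=217–309 and its far edge at v=137.

```bash
python3 - <<'E'
from h import *
im,d,c=load("wrist","w3")
for z in(.1157,):
    P=onz(c,[(206,197),(314,197),(308,354),(214,354)],z);print(P.round(4),P.mean(0).round(4))
h=cv2.cvtColor(im,cv2.COLOR_BGR2HSV).astype(int)
for v in (145,150,160,170): # white runs across the frame
    w=np.where((h[v,205:325,1]<40)&(h[v,205:325,2]>200))[0]+205;print(v,w.tolist())
w=np.where((h[125:180,270,1]<40)&(h[125:180,270,2]>200))[0]+125;print(w.tolist())
print(onz(c,[(217,145),(309,145),(262,137),(262,143)],.012).round(4))
# top-face dims per depth
m=d[240:330,225:300];print(np.median(m)); rr,o=ray(c,[(262,285)]);print((o+rr[0]*np.median(d[280:290,255:270]))[2])
E
```

```text
[[0.5554 0.233  0.1157]
 [0.5555 0.1913 0.1157]
 [0.4781 0.1896 0.1157]
 [0.4779 0.2334 0.1157]] [0.5167 0.2118 0.1157]
145 [218, 219, 220, 221, 299, 300, 301, 302, 303, 304]
150 [218, 219, 220, 221, 299, 300, 301, 302, 303, 311, 312, 313, 314, 315, 316, 317, 318, 319, 320, 321, 322]
160 [219, 220, 221, 299, 300, 301, 302, 317, 318, 319, 320, 321]
170 [219, 220, 221, 222, 300, 301, 316, 317, 318, 319, 320]
[139, 140]
[[0.5571 0.2422 0.012 ]
 [0.5572 0.1782 0.012 ]
 [0.5627 0.2109 0.012 ]
 [0.5585 0.2109 0.012 ]]
0.13461968
0.11562332613306371
```

Carton centre (0.5167, 0.2118) sits over the frame centre (0.516, 0.2117). Lowering it 71 mm.

Emit:
shift_gripper([
  [0,0,0.02,0,0,0],
  [0,0,0.02,0,0,0],
  [0,0,0.015,0,0,0],
  [0,0,0.01,0,0,0],
  [0,0,0,0,0,0],
])

```text
time_s: 7.15
ee_pos: [0.5154, 0.2117, 0.0334]
eef_rot: [3.141, 0.003, 0.001]
wrist_force: [0.3, -0.1, -2.2]
grip_width: 0.0445
grip_force: 31.4
```

Emit:
shift_gripper([
  [0,0,0.003,0,0,0],
  [0,0,0.002,0,0,0],
  [0,0,0,0,0,0],
])

```text
time_s: 7.45
ee_pos: [0.517, 0.2118, 0.0301]
eef_rot: [-3.141, -0.001, -0.0]
wrist_force: [-0.2, 0.0, -1.3]
grip_width: 0.0443
grip_force: 31.4
```

Emit:
shift_gripper([
  [0,0,0.001,0,0,0],
  [0,0,0.001,0,0,0],
  [0,0,0,0,0,0],
  [0,0,0,0,0,0],
])

```text
time_s: 7.85
ee_pos: [0.5169, 0.2117, 0.0278]
eef_rot: [-3.141, -0.0, -0.0]
wrist_force: [0.6, -0.7, -2.2]
grip_width: 0.0445
grip_force: 31.5
```

Emit:
shift_gripper([
  [0,0,0.0007,0,0,0],
  [0,0,0,0,0,0],
  [0,0,0,0,0,0],
])

```text
time_s: 8.15
ee_pos: [0.5169, 0.2118, 0.0278]
eef_rot: [-3.141, 0.0, -0.0]
wrist_force: [-1.9, -1.0, 5.2]
grip_width: 0.0446
grip_force: 32.2
```

Emit:
shift_gripper([
  [0,0,0.0007,0,0,0],
  [0,0,0,0,0,0],
  [0,0,0,0,0,0],
])

```text
time_s: 8.45
ee_pos: [0.5169, 0.2118, 0.0278]
eef_rot: [-3.141, 0.0, -0.0]
wrist_force: [-4.6, -1.0, 11.2]
grip_width: 0.0446
grip_force: 32.9
```

Contact at the pad height. Release and rise.

Emit:
shift_gripper([
  [0,0,-0.0010,0,0,0],
  [0,0,0,0,0,0],
])

```text
time_s: 8.65
ee_pos: [0.517, 0.2118, 0.0278]
eef_rot: [-3.141, -0.0, -0.0]
wrist_force: [-0.8, 0.4, 5.3]
grip_width: 0.0443
grip_force: 32.1
```

Emit:
shift_gripper([
  [0,0,0,0,0,0],
  [0,0,0,0,0,0],
  [0,0,0,0,0,0],
  [0,0,0,0,0,0],
], finger_gap=0.066)

```text
time_s: 9.05
ee_pos: [0.5167, 0.2117, 0.0272]
eef_rot: [3.142, 0.0, -0.0]
wrist_force: [-0.3, -0.6, -0.0]
grip_width: 0.0661
grip_force: 0.0
```

Emit:
shift_gripper([
  [0,0,-0.02,0,0,0],
  [0,0,-0.04,0,0,0],
  [0,0,-0.045,0,0,0],
  [0,0,-0.045,0,0,0],
  [-0.04,0,0,0,0,0],
])

```text
time_s: 9.55
ee_pos: [0.4851, 0.2128, 0.1843]
eef_rot: [-3.135, -0.017, -0.004]
wrist_force: [-0.1, 0.4, 0.1]
grip_width: 0.0664
grip_force: 0.0
```

Emit:
shift_gripper([
  [-0.03,0,0,0,0,0],
  [0,0,0,0,0,0],
  [0,0,0,0,0,0],
  [0,0,0,0,0,0],
], finger_gap=0.085)

```text
time_s: 9.95
ee_pos: [0.4477, 0.2117, 0.1775]
eef_rot: [-3.142, -0.001, -0.001]
wrist_force: [0.4, 0.3, -0.0]
grip_width: 0.0848
grip_force: 0.0
```

```bash
python3 - <<'E'
from h import *
shot("wrist","w4");shot("wrist","w4b"); s=ctrl.get_state();print(s["ee_pos"],s["eef_rot"])
E
```

```text
[0.44778762 0.21147022 0.17730045] [ 3.14108809e+00 -8.72836807e-04 -1.14788578e-03]
```

View pics/w4.png

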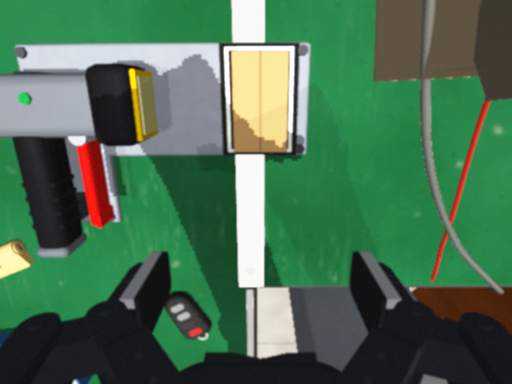

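The wrist view shows the carton lying inside the frame at (260,100), the trigger at (95,183) and the grip at (48,190). I'll measure the placing and the trigger.

```bash
python3 - <<'E'
from seg import *
G.update(carton=(.5165,.212,.044));Z["carton"]=.044
im,d,c=load("wrist","w4");h=cv2.cvtColor(im,cv2.COLOR_BGR2HSV);H,S,V=[h[...,i].astype(int) for i in range(3)]
k=big((H>8)&(H<30)&(S>60)&(V>90),project(c,G["carton"]))
q=cv2.minAreaRect((onz(c,k[:,0],.044)[:,:2]*1000).astype(np.float32));print("carton",q)
k=big(((H<6)|(H>174))&(S>170)&(V>110),project(c,G["trig"]))
q=cv2.minAreaRect((onz(c,k[:,0],.071)[:,:2]*1000).astype(np.float32));print("trig",q)
for v in(70,90,110): print(v,[i for i in range(215,312) if S[v,i]<40 and V[v,i]>190])
print([v for v in range(35,165) if S[v,262]<40 and V[v,262]>190])
# grip end cap: dark blob, top z=.075
m=(V<75)
k=big(m,project(c,(.43,.387,.075)));P=onz(c,k[:,0],.075);print("dark",k[:,0].min(0),k[:,0].max(0),P.min(0),P.max(0))
w=np.argwhere(d[215:250,40:80]>0)
E
```

```text
carton ((515.7838745117188, 211.56642150878906), (79.24469757080078, 46.066287994384766), 0.3502899706363678)
trig ((454.8809814453125, 342.26409912109375), (71.60198211669922, 19.814552307128906), 2.180725574493408)
70 [215, 216, 217, 218, 219, 225, 226, 227, 228, 289, 290, 291, 292, 293, 299, 300, 301, 302, 303, 304, 305, 306, 307, 308]
90 [225, 226, 227, 228, 229, 289, 290, 291, 292, 293, 299, 300, 301, 302, 303, 304, 305, 306, 307]
110 [227, 228, 229, 288, 289, 290, 291, 292, 298, 299, 300, 301, 302, 303, 304, 305, 306]
[35, 36, 37, 38, 39, 40, 41, 42, 46, 47, 48, 49, 50, 155, 156, 157, 158, 159, 160, 161, 162, 163, 164]
dark [ 13 137] [ 87 251] [0.39885963 0.34934539 0.075     ] [0.49398444 0.39675039 0.075     ]
```

Carton centre (0.5158, 0.2116), yaw within 0.4° of the frame: good. Next, hover over the trigger and grip.

Emit:
shift_gripper([
  [-0.002,-0.042,0,0,0,0],
  [-0.002,-0.042,0,0,0,0],
  [-0.002,-0.042,0,0,0,0],
  [-0.002,-0.042,0,0,0,0],
  [0,0,0,0,0,0],
])

```text
time_s: 10.55
ee_pos: [0.4372, 0.3874, 0.1766]
eef_rot: [-3.139, -0.0, 0.009]
wrist_force: [-0.7, -0.2, -0.2]
grip_width: 0.0854
grip_force: 0.0
```

Emit:
shift_gripper([
  [0,0,0,0,0,0],
  [0,0,0,0,0,0],
  [0,0,0,0,0,0],
  [0,0,0,0,0,0],
])

```text
time_s: 10.95
ee_pos: [0.4393, 0.3784, 0.1775]
eef_rot: [-3.142, -0.0, -0.002]
wrist_force: [-0.1, 0.3, 0.1]
grip_width: 0.0848
grip_force: 0.0
```

```bash
python3 - <<'E'
from seg import *
im,d,c=shot("wrist","w5"); im=im[:,:,::-1].copy(); h=cv2.cvtColor(im,cv2.COLOR_BGR2HSV);H,S,V=[h[...,i].astype(int) for i in range(3)]
k=big(((H<6)|(H>174))&(S>150)&(V>90),project(c,(.4545,.3485,.071)))
q=cv2.minAreaRect((onz(c,k[:,0],.071)[:,:2]*1000).astype(np.float32));print("trig",q)
k2=big(V<75,project(c,(.44,.387,.075)))
q=cv2.minAreaRect((onz(c,k2[:,0],.072)[:,:2]*1000).astype(np.float32));print("grip",q)
s=ctrl.get_state();print(s["ee_pos"],s["eef_rot"])
# depth-based section across x=.4395
v0=project(c,(.4395,.372,.071))[1]
for u in range(150,380,4):
    rr,o=ray(c,[(u,v0)]);p=o+rr[0]*d[int(round(v0)),u]
    if p[2]>.03: print(u,p.round(4),end=' ')
cv2.drawContours(im,[k,k2],-1,(255,0,255),1);cv2.imwrite("pics/w5s.png",im)
E
```

```text
trig ((453.751953125, 349.2838439941406), (69.2013931274414, 10.448004722595215), 2.3014254570007324)
grip ((445.7650146484375, 388.35467529296875), (97.20275115966797, 32.30815505981445), 0.2578006982803345)
[0.43919301 0.37869372 0.17753522] [-3.14132563e+00 -1.28880667e-04 -1.92750274e-03]
234 [0.4395 0.3985 0.0707] 238 [0.4408 0.395  0.0746] 242 [0.4409 0.3918 0.0749] 246 [0.4407 0.3887 0.0745] 250 [0.4409 0.3855 0.075 ] 254 [0.4408 0.3824 0.0747] 258 [0.4406 0.3793 0.0743] 262 [0.44   0.3761 0.0726] 290 [0.4362 0.3529 0.0615] 294 [0.4396 0.3507 0.0714] 298 [0.4396 0.3475 0.0713]
```

View pics/w5s.png

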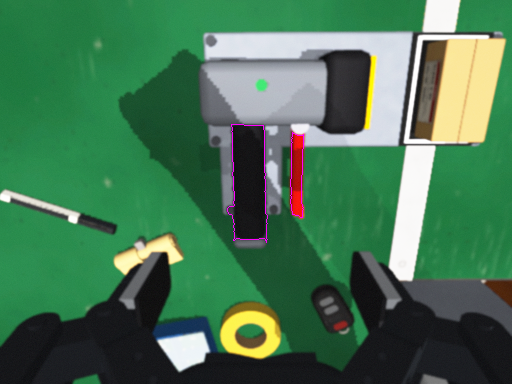

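The view shows the label facing the scanner, the grip at (249,183) and the trigger at (297,175). Depth puts the grip's rear face at y≈0.400 and the trigger's top at 0.071, as expected. Now down.

Emit:
shift_gripper([
  [0,-0.0008,0.035,0,0,0],
  [0,0,0.03,0,0,0],
  [0,0,0.02,0,0,0],
  [0,0,0,0,0,0],
  [0,0,0,0,0,0],
])

```text
time_s: 11.5
ee_pos: [0.4392, 0.3803, 0.0928]
eef_rot: [-3.141, -0.0, -0.001]
wrist_force: [0.7, 0.5, 1.0]
grip_width: 0.0851
grip_force: 0.0
```

Emit:
shift_gripper([
  [0,0,0.02,0,0,0],
  [0,0,0.015,0,0,0],
  [0,0,0.0095,0,0,0],
  [0,0,0,0,0,0],
  [0,0,0,0,0,0],
])

```text
time_s: 12.0
ee_pos: [0.4391, 0.3806, 0.0482]
eef_rot: [-3.141, -0.0, -0.0]
wrist_force: [0.6, -0.1, 0.5]
grip_width: 0.0852
grip_force: 0.0
```

Emit:
shift_gripper([
  [0,0.001,0,0,0,0],
  [0,0,0,0,0,0],
])

```text
time_s: 12.2
ee_pos: [0.4392, 0.3797, 0.0485]
eef_rot: [-3.141, -0.001, -0.0]
wrist_force: [0.9, 0.3, 0.1]
grip_width: 0.0846
grip_force: 0.0
```

Emit:
shift_gripper([
  [0,0,0,0,0,0],
  [0,0,0,0,0,0],
  [0,0,0,0,0,0],
  [0,0,0,0,0,0],
  [0,0,0,0,0,0],
], finger_gap=0.03, grip_n=25)

```text
time_s: 12.7
ee_pos: [0.439, 0.3789, 0.0484]
eef_rot: [3.141, 0.0, -0.001]
wrist_force: [-1.0, -2.2, 5.6]
grip_width: 0.0421
grip_force: 28.2
```

Emit:
shift_gripper([
  [0,0,0,0,0,0],
  [0,0,0,0,0,0],
])

```text
time_s: 12.9
ee_pos: [0.4389, 0.3789, 0.0484]
eef_rot: [3.141, 0.0, -0.001]
wrist_force: [-0.7, -2.1, 5.4]
grip_width: 0.0422
grip_force: 28.2
```

```bash
python3 - <<'E'
from h import *
p,d,c=shot("wrist","w6")
E
```

```text
(no output)
```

View pics/w6.png

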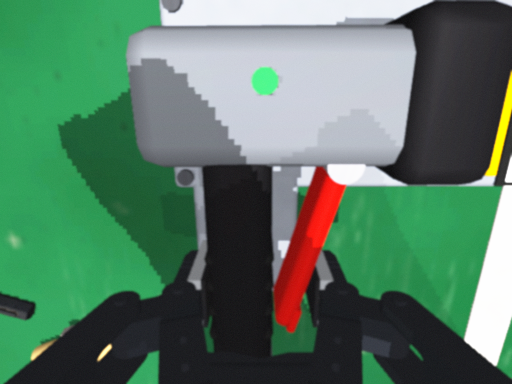

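The trigger's tip is at (288,320), nearly touching the grip's edge at (272,310). I'll check its angle while squeezing harder.

Emit:
shift_gripper([
  [0,0,0,0,0,0],
  [0,0,0,0,0,0],
  [0,0,0,0,0,0],
  [0,0,0,0,0,0],
], finger_gap=0.03, grip_n=40)

```text
time_s: 13.35
ee_pos: [0.439, 0.3791, 0.0485]
eef_rot: [3.141, 0.0, -0.001]
wrist_force: [-1.1, -1.9, 5.8]
grip_width: 0.0417
grip_force: 39.4
```

```bash
python3 - <<'E'
from seg import *
for t in ("w6","w7"):
    if t=="w7": shot("wrist",t)
    im,d,c=load("wrist",t);h=cv2.cvtColor(im,cv2.COLOR_BGR2HSV);H,S,V=[h[...,i].astype(int) for i in range(3)]
    m=((H<6)|(H>174))&(S>150)&(V>90)
    L=[(v,np.where(m[v])[0][0]) for v in range(185,300,5) if m[v].any()]
    P=onz(c,[(u,v) for v,u in L],.071);a=np.polyfit(P[:,0],P[:,1],1);print(t,np.arctan(a[0]),a)
E
```

```text
w6 -0.2728115979933772 [-0.27978745  0.49609778]
w7 -0.27962160875475894 [-0.28714469  0.49978187]
```

Trigger at 0.275 rad, fully home. Complete the hold, release and retreat.

Emit:
shift_gripper([
  [0,0,0,0,0,0],
  [0,0,0,0,0,0],
  [0,0,0,0,0,0],
])

```text
time_s: 13.7
ee_pos: [0.439, 0.3792, 0.0485]
eef_rot: [3.142, 0.0, -0.001]
wrist_force: [-1.4, -2.1, 5.8]
grip_width: 0.042
grip_force: 39.4
```

Emit:
shift_gripper([
  [0,0,0,0,0,0],
  [0,0,0,0,0,0],
  [0,0,0,0,0,0],
  [0,0,0,0,0,0],
  [0,0,0,0,0,0],
], finger_gap=0.085)

```text
time_s: 14.2
ee_pos: [0.439, 0.3806, 0.0482]
eef_rot: [-3.14, -0.001, 0.001]
wrist_force: [-0.4, 0.0, -0.1]
grip_width: 0.0851
grip_force: 0.0
```

Emit:
shift_gripper([
  [0,0,-0.02,0,0,0],
  [0,0,-0.04,0,0,0],
  [0,0,-0.04,0,0,0],
  [0,0,-0.04,0,0,0],
  [0,0,-0.03,0,0,0],
])

```text
time_s: 14.7
ee_pos: [0.4395, 0.3803, 0.2209]
eef_rot: [-3.138, -0.002, 0.0]
wrist_force: [1.1, 0.7, -0.0]
grip_width: 0.0847
grip_force: 0.0
```

Emit:
shift_gripper([
  [-0.03,0.04,0,0,0,0],
  [-0.02,0.04,0,0,0,0],
  [0,0,0,0,0,0],
  [0,0,0,0,0,0],
  [0,0,0,0,0,0],
])

```text
time_s: 15.2
ee_pos: [0.3892, 0.3009, 0.2184]
eef_rot: [-3.14, -0.001, 0.001]
wrist_force: [0.5, 0.2, -0.4]
grip_width: 0.0847
grip_force: 0.0
```

```bash
python3 - <<'E'
from h import *
shot("wrist","w8")
E
```

```text
(no output)
```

View pics/w8.png

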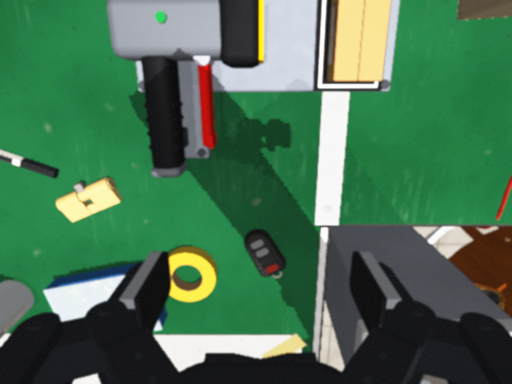

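The trigger at (207,105) is back parallel to the grip, the carton at (360,40) still sits in the frame, and the bystanders are unmoved. The robot is clear, so I hand in.

```bash
python3 -c "
from bench import ctrl
print(ctrl.sign_off())"
```

```text
the job is handed in; nothing more can be done
None
```

The carton is flat and centred in the white frame with its label facing the scanner; the trigger was squeezed fully home for about a second and sprang back; I handed the job in at about 15 s, with the arm clear of everything.

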